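Wedge the gear housing's cover off evenly

TASK

Take the orange-handled wedge out of its stand and use it to press the blue cover half away from the green housing half: push the blade down into the pry slot at one end of the seam, then the other, a little each time, so that neither end ever gets more than about 4 mm ahead of the other. Stop when both ends stand at least 10 mm open and within 3 mm of each other, then put the wedge back upright in the stand, fully home, and let go. Open the cover only with the wedge, never with the gripper, and leave the bottle, the bin and the two pipe fittings where they stand.

Things in the scene. Friction and masses are not known exactly. Their poses are not given: they have to be found in the camera images.
- housing: green half of a gear housing on a dark steel plate (175 x 205 x 12 mm), immovable. Origin: under the plate, below the middle of the closed seam. z up; y along the seam (+y is the 'left' end). Green half on +x: x = 0 to 52 mm, y = -95 to 95 mm, top at z = 80 mm; yellow stop behind it. The seam is the upright plane x = 0 and opens towards -x only.
- cover: blue half, mirror image of the green one on the -x side of the seam, top at z = 80 mm. Stiff press fit, sliding level: about 5 N of push off the green half at a pry slot moves that end, the other stays; it stays where left. Edges give under load: an end opens about 1 mm less than the blade's thickness calls for. Origin and axes coincide with the housing's when closed.
- slot_left (a point): on the housing, top (z = 80 mm) of the +y end's pry slot: x = 0, y = 70 mm. Slots run from y = 52 mm to the open end at 95 mm, 68 mm deep, 7 mm wide when closed (3.5 mm recess in each half) plus that end's opening. Their top 6 mm flare at 45 degrees to 19 mm width; the blade bears on the flare's lower edges, z = 74 mm.
- slot_right (a point): the same at the -y end (housing x = 0, y = -70 mm); both points are fixed to the housing
- left_end (a joint): opening of the +y end, as an angle in rad: 140 mm times it is the opening in mm at slot_left (0 = closed, 10 mm = 0.0714, stop at 0.115). Starts between 0 and 2 mm open.
- right_end (a joint): opening of the -y end at slot_right, in the same measure. Starts between 0 and 2 mm open.
- wedge: 122 mm hand wedge, 0.25 kg, blade down. Origin: middle of the blade's tip, z up the handle. Steel blade 56 mm long, 22 wide (y), thickness (x) growing evenly, both flanks alike, from 3 mm at the tip to 22.7 at the top. Black flange 42 x 36 at z = 56 to 62, orange handle 22 (x) x 30 (y) at z = 62 to 122: grip it from above, tips just over the flange. x must lie across the seam.
- stand: grey block 90 (x) x 80 (y) x 70 (z) mm, immovable, with an upright through slot 28 (x) x 30 (y) mm in the middle. Origin: centre of the underside. The wedge hangs in it blade down with its flange on the top, so its origin is 14 mm above the stand's, thickness along the stand's x.
- bottle: bystander: white bottle, radius 30 mm, 165 mm tall, stands behind the green half. Origin under its centre
- bin: bystander: blue open bin 110 (x) x 90 (y) x 60 mm on the other side of the housing than the stand. Origin under its centre
- fitting_brass: bystander: upright brass pipe fitting, radius 20 mm, 130 mm tall, near the +y end of the housing. Origin under its centre
- fitting_steel: bystander: the same in steel near the -y end

How it is judged:
By the outcome, as a careful person would: the job done as asked, in the order asked, and still so for the second after the job is handed in, with the robot touching nothing.
It also fails if it takes over 72 s, if anything falls off the work surface, if the arm or the gripper's body presses on something with over 40 N, if the wrist force passes 120 N, or if a joint passes its speed limit or range.

ROBOT

A 7-joint arm with a two-finger parallel gripper is mounted at the origin on the work surface. World frame = base frame: x ahead of the robot, y to its left, z up, the work surface at z = 0. Lengths are in m, angles in rad, forces in N, time in s.
With the tool pointing down it reaches from about 0.4 to 0.85 m from the base axis. Payload 6.9 kg.
Tool frame: the origin (TCP) lies midway between the tips of the shut fingers; the grasp point (between the pads) lies behind it (ctrl.pinch_z is the z of the grasp point in the tool frame, in m); z points along the fingers, y is the line along which they close (so a half turn about z gives the same grasp; the last joint's range is limited). The gripper opens to 85 mm and grips with 20 to 120 N. Pads are 22 mm wide; open, the fingers measure 114 mm over their backs; the gripper's body (76 mm by 85 mm) begins 54 mm behind the grasp point. The pads swing forward as they close: fully open they stand 13 mm farther back than shut.
Start: joints at [1.389, 0.507, -0.238, 1.5, 0.126, 1.149, -0.155], TCP at [0.177, -0.599, 0.231] pointing down, gripper open.
Joint ranges: [-3.08, 3.08], [-0.24, 2.05], [-1.43, 1.35], [0, 2.5], [-1.52, 4.66], [0.17, 1.96], [-2.89, 2.89]. Speed limits (rad/s): [2.39, 2.39, 3.14, 3.14, 3.14, 3.14, 3.14].

INTERFACE

Orientations are given as a unit quaternion [w, x, y, z].
In Python, from station import ctrl, get_state, vision, ticket, models gives the robot as it stands. Calls block until the motion is done:
- ctrl.movep(position, orientation): joint-space move of the TCP to a pose.
- ctrl.movel(position, frame=None, max_speed=0.15): straight line of the TCP; frame=None keeps the orientation; max_speed is the mean speed in m/s.
- ctrl.set_joints(angles): joint-space move.
- ctrl.ungrasp() and ctrl.close_gripper(force=None): open the fingers fully, or close them until they stop; force is the grip in N (None keeps the last).
- ctrl.pause(seconds).
- ctrl.ik(position, orientation): joint angles nearest the present ones, or None.
- get_state(): the state.
- vision.grab_frame(name): name is "side" or "top"; returns (picture, depth): 480x640x3 uint8, blue, green, red; 480x640 float32, m along the optical axis (not along the pixel's ray), 0 where there is no reading.
- vision.camera_info(name): a dict with "mtx" (3x3 intrinsics, pixels), "R" (3x3) and "t" (3): a world point X has camera coordinates R X + t. Camera axes: x right, y down, z forward; pixel columns grow to the right and rows downward; lengths in m; the calibration is good to about 2 mm. A picture is of the moment at which its call begins. camera_info takes no time and is no camera call.
A pose or a line that the arm cannot do raises ctrl.Unreachable and nothing moves.
- ticket.close_job(): hands the job in; it is judged then, once.
Trained networks look in the newest picture that a camera, given by its name, has taken for a name from the list of things; names that differ only in an ending like _2 or _b are one class to them, and where a whole thing is asked for, a point or a joint stands for the part that bears it (a point fixed in the world has none). Each returns a list of dicts, best first, with "p" (0 to 1); they miss things now and then, are a little off and sometimes report something else, mostly with a low value. They report only what shows in the picture. A call takes as long as a camera call.
- models.recognise(camera, target): "point" ([column, row] in pixels, amid what is visible of it).
- models.masks_of(camera, target): "mask" (480x640 bool, what is visible of it) and "point" ([column, row] in pixels, amid what is visible of it).
The state is a dict: "time": time; "qpos": joint angles; "qd": joint speeds; "tau": joint torques, N m; "tcp_pos": TCP position; "eef_rot": TCP orientation; "contact_force": force on the tool from outside, world axes, zero at the start; "wrist_torque": the same for the moment, N m; "width": finger opening in m; "gripper_force": force on a finger pad.
Only numpy, scipy, OpenCV 4.12 (cv2) and the standard library are available. Lean on these libraries where they do the work, as an engineer would, in place of code of your own. Each camera call takes 0.05 s, during which the arm holds its last target. There are 200 camera calls.

## Working session

There is one attempt and no reset: what is moved stays moved. The work goes in short steps, each a Python script; the robot and the scene stay as the last script left them, time stands still between calls to the robot, and variables do not carry over. Pictures are saved under pics/ and viewed, at most 10 in all, crops included, and the job is handed in when it is done.

```bash
mkdir -p pics; ls
cat > h.py <<'E'
import numpy as np, cv2
from station import ctrl,get_state,vision,ticket,models
def cloud(cam):
    im,d=vision.grab_frame(cam); c=vision.camera_info(cam)
    K=np.array(c["mtx"]);R=np.array(c["R"]);t=np.array(c["t"])
    v,u=np.mgrid[:480,:640]
    P=np.stack([(u-K[0,2])/K[0,0]*d,(v-K[1,2])/K[1,1]*d,d],-1)
    W=(P-t)@R
    W[d<=0]=np.nan
    return im,W
E
python3 - <<'E'
from h import *
np.set_printoptions(precision=4,suppress=True)
for cam in("top","side"):
    im,W=cloud(cam); cv2.imwrite(f"pics/{cam}0.png",im)
    np.save(f"W{cam}.npy",W); np.save(f"I{cam}.npy",im)
    ms={}
    for n in["housing","cover","wedge","stand","bottle","bin","fitting_brass","fitting_steel"]:
        r=models.masks_of(cam,n)
        for k in r[:2]:
            w=W[k["mask"]];w=w[np.isfinite(w[:,0])]
            print(cam,n,round(k["p"],2),np.round(k["point"]),len(w),np.percentile(w,[2,50,98],axis=0).round(3).tolist() if len(w) else "")
        if r: ms[n]=r[0]["mask"]
    np.savez(f"M{cam}.npz",**ms)
    c=vision.camera_info(cam); print(np.array(c["mtx"]),-np.array(c["R"]).T@np.array(c["t"]))
s=get_state();print(s)
print(ctrl.pinch_z)
E
```

```text
pics
top housing 0.69 [333. 258.] 7283 [[0.467, -0.125, 0.01], [0.563, -0.019, 0.079], [0.667, 0.086, 0.086]]
top housing 0.32 [238. 256.] 402 [[0.556, 0.163, 0.008], [0.571, 0.175, 0.107], [0.591, 0.197, 0.133]]
top cover 0.84 [341. 272.] 2229 [[0.493, -0.115, 0.064], [0.541, -0.035, 0.081], [0.592, 0.048, 0.087]]
top wedge 0.86 [472. 312.] 416 [[0.436, -0.312, 0.074], [0.455, -0.292, 0.113], [0.474, -0.28, 0.139]]
top stand 0.84 [463. 311.] 1607 [[0.406, -0.343, 0.007], [0.46, -0.281, 0.07], [0.503, -0.249, 0.075]]
top bottle 0.68 [277. 202.] 828 [[0.658, 0.073, 0.015], [0.677, 0.097, 0.113], [0.711, 0.128, 0.168]]
top bin 0.69 [185. 306.] 2594 [[0.417, 0.251, 0.002], [0.472, 0.308, 0.028], [0.529, 0.354, 0.063]]
top fitting_brass 0.97 [242. 258.] 409 [[0.556, 0.163, 0.008], [0.572, 0.175, 0.107], [0.591, 0.199, 0.133]]
top fitting_brass 0.44 [336. 270.] 2420 [[0.49, -0.117, 0.013], [0.541, -0.031, 0.081], [0.594, 0.052, 0.087]]
top fitting_steel 0.6 [414. 274.] 405 [[0.512, -0.202, 0.016], [0.528, -0.178, 0.107], [0.546, -0.168, 0.133]]
[[462.0631   0.     316.1284]
 [  0.     462
[... 964 characters left out ...]
002], [0.525, -0.175, 0.065], [0.546, -0.166, 0.129]]
[[514.204    0.     320.8328]
 [  0.     514.204  239.4474]
 [  0.       0.       1.    ]] [0.1795 0.6962 0.6197]
{'time': 0.9, 'qpos': array([ 1.3895,  0.5075, -0.2376,  1.5002,  0.1257,  1.1489, -0.1548]), 'qd': array([-0.0002,  0.0011,  0.0015, -0.0033, -0.0022, -0.0007, -0.0003]), 'tau': array([  0.0016, -62.034 ,  -2.1842, -24.9964,   0.0139,   0.0023,
        -0.    ]), 'tcp_pos': array([ 0.1768, -0.5995,  0.2313]), 'eef_rot': array([-0.    ,  0.9897,  0.1429,  0.    ]), 'contact_force': array([-0.2245, -0.6226,  0.7843]), 'wrist_torque': array([ 0.0066,  0.0289, -0.0312]), 'gripper_force': 0.0, 'width': 0.08552209140492265}
-0.0187
```

Run:
```python
import cv2,numpy as np
a=cv2.imread("pics/top0.png");b=cv2.imread("pics/side0.png")
cv2.imwrite("pics/t1.png",cv2.resize(a[170:380,210:510],(800,560),interpolation=cv2.INTER_CUBIC))
cv2.imwrite("pics/s1.png",cv2.resize(b[130:370,220:520],(750,600),interpolation=cv2.INTER_CUBIC))
```

```text
(no output)
```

View pics/t1.png

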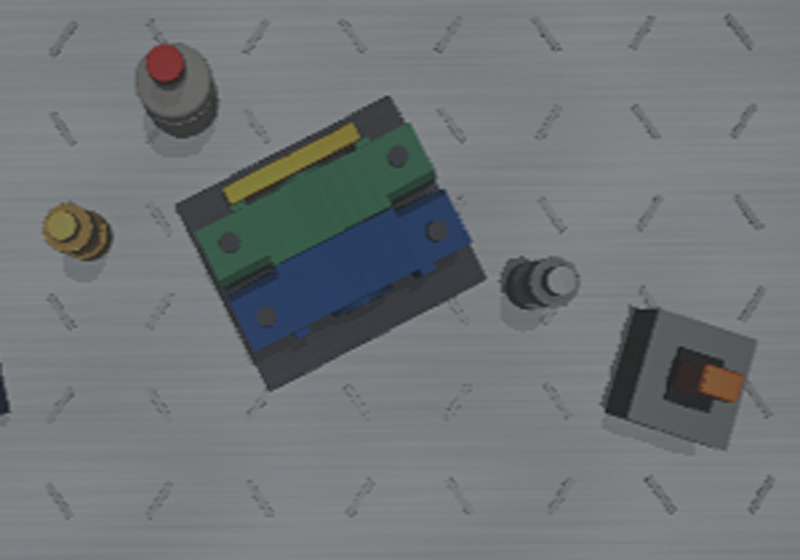

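View pics/s1.png

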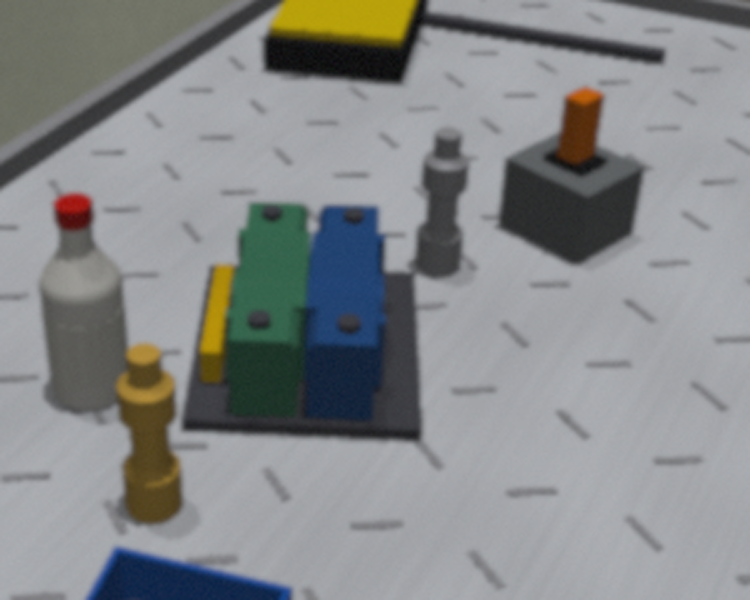

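```bash
cat >> h.py <<'E'
def rays(cam,z,uv):
    c=vision.camera_info(cam);K=np.array(c["mtx"]);R=np.array(c["R"]);t=np.array(c["t"])
    uv=np.asarray(uv,float).reshape(-1,2); o=-R.T@t
    d=np.c_[(uv-[K[0,2],K[1,2]])/[K[0,0],K[1,1]],np.ones(len(uv))]@R
    return (o+d*((z-o[2])/d[:,2])[:,None])[:,:2]
def mask(cam,im,W,col,zr):
    h=cv2.cvtColor(im,cv2.COLOR_BGR2HSV);H,S,V=[h[...,i].astype(int) for i in range(3)]
    m={"green":(abs(H-72)<18)&(S>70),"blue":(abs(H-110)<14)&(S>90),"orange":(abs(H-10)<9)&(S>120),
       "grey":(S<60)&(V>50)}[col]
    return m&(W[...,2]>zr[0])&(W[...,2]<zr[1])
def edges(P,yaw,n=3):
    """extents of point set in frame rotated by yaw"""
    c,s=np.cos(yaw),np.sin(yaw); return P@np.array([[c,-s],[s,c]])
E
python3 - <<'E'
from h import *
np.set_printoptions(precision=4,suppress=True)
for cam in("top","side"):
    W=np.load(f"W{cam}.npy");im=np.load(f"I{cam}.npy")
    M=np.load(f"M{cam}.npz")
    for col,zr,z,box in(("green",(.068,.092),.08,(.4,.75,-.2,.2)),("blue",(.068,.092),.08,(.4,.75,-.2,.2)),("orange",(.12,.15),.136,(.38,.53,-.38,-.2)),("grey",(.06,.08),.07,(.38,.53,-.38,-.22))):
        m=mask(cam,im,W,col,zr)&(W[...,0]>box[0])&(W[...,0]<box[1])&(W[...,1]>box[2])&(W[...,1]<box[3])
        n,l,st,_=cv2.connectedComponentsWithStats(m.astype(np.uint8)); 
        if n<2: print(cam,col,"none");continue
        m=l==1+st[1:,4].argmax()
        v,u=np.nonzero(m);P=rays(cam,z,np.c_[u,v])
        r=cv2.minAreaRect(P.astype(np.float32)*1000)
        Q=W[m]
        print(cam,col,m.sum(),"rect c,size,ang",np.round(r[0],1),np.round(r[1],1),round(r[2],1),"zmed",np.median(Q[:,2]).round(4),"depth-rect",[np.round(x,1) for x in cv2.minAreaRect(Q[:,:2].astype(np.float32)*1000)])
        cv2.imwrite(f"pics/m_{cam}_{col}.png",m.astype(np.uint8)*255)
    for n in("bottle","fitting_brass","fitting_steel"):
        w=W[M[n]];w=w[w[:,2]>.1];print(n,np.median(w,axis=0))
# overlay montage of masks
ms=[cv2.imread(f"pics/m_top_{c}.png",0) for c in("green","blue","orange","grey")]
o=np.zeros((480,640,3),np.uint8);o[ms[0]>0]=(0,255,0);o[ms[1]>0]=(255,0,0);o[ms[3]>0]=(128,128,128);o[ms[2]>0]=(0,128,255)
cv2.imwrite("pics/mm.png",cv2.resize(o[170:380,210:510],(800,560),interpolation=0))
E
```

```text
top green 2108 rect c,size,ang [593.2  -6.9] [ 57.9 188.8] 26.6 zmed 0.0809 depth-rect [array([593.5,  -6.6]), array([ 57.8, 188.6]), np.float64(26.7)]
top blue 2164 rect c,size,ang [541.  -32.8] [ 57.3 188.9] 26.0 zmed 0.0808 depth-rect [array([541.2, -32.6]), array([ 57.4, 189.1]), np.float64(26.3)]
top orange 165 rect c,size,ang [ 454.1 -297.4] [28.9 20.8] 71.0 zmed 0.1366 depth-rect [array([ 454.1, -297.3]), array([28.8, 21. ]), np.float64(71.0)]
top grey 1257 rect c,size,ang [ 454.2 -298.2] [81.9 90.2] 71.4 zmed 0.0706 depth-rect [array([ 454.1, -298.6]), array([81.5, 90.2]), np.float64(71.3)]
bottle [0.681  0.0989 0.1192]
fitting_brass [0.5725 0.1801 0.1104]
fitting_steel [ 0.5293 -0.1825  0.1106]
side green 1526 rect c,size,ang [587.6   1.2] [ 54.5 201.9] 26.7 zmed 0.0793 depth-rect [array([591.6,  -5.2]), array([ 55.1, 191.5]), np.float64(26.8)]
side blue 1578 rect c,size,ang [537.8 -23.5] [ 56.3 201.5] 27.2 zmed 0.0792 depth-rect [array([541.5, -31.2]), array([ 56.7, 191.9]), np.float64(27.2)]
side orange 127 rect c,size,ang [ 448.7 -280.6] [25.8 58.9] 13.6 zmed 0.132 depth-rect [array([ 452.7, -295.6]), array([30.7, 19.6]), np.float64(71.3)]
side grey 592 rect c,size,ang [ 452.8 -289.4] [95.4 98.4] 71.2 zmed 0.0693 depth-rect [array([ 454.7, -298.8]), array([85.7, 94. ]), np.float64(70.9)]
bottle [0.6794 0.1131 0.1211]
fitting_brass [0.5693 0.1904 0.1106]
fitting_steel [ 0.5264 -0.1785  0.1123]
```

View pics/mm.png

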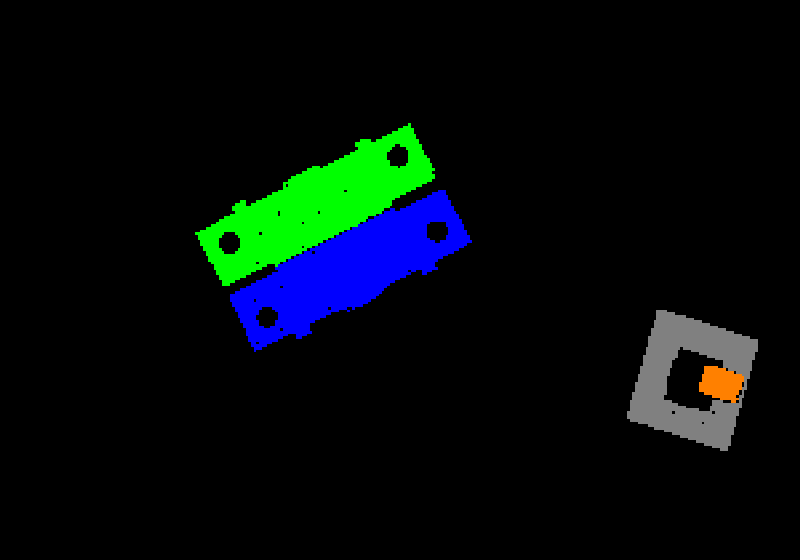

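```bash
cat >> h.py <<'E'
from scipy.spatial.transform import Rotation as Rt
def Q(yaw,flip=0):
    y=np.array([np.cos(yaw),np.sin(yaw),0])*(-1 if flip else 1);z=np.array([0,0,-1.]);x=np.cross(y,z)
    q=Rt.from_matrix(np.c_[x,y,z]).as_quat();return np.r_[q[3],q[:3]]
def seam(cam,col,im,W,yaw,side):
    """inner edge line of the half in rotated coords for |y|<45 about centre; returns slope and offsets, y ends"""
    z=.08;m=mask(cam,im,W,col,(.068,.092))&(W[...,0]>.4)&(abs(W[...,1])<.2)
    n,l,st,_=cv2.connectedComponentsWithStats(m.astype(np.uint8));m=(l==1+st[1:,4].argmax())
    cs,_=cv2.findContours(m.astype(np.uint8),cv2.RETR_EXTERNAL,cv2.CHAIN_APPROX_NONE);c=max(cs,key=len)[:,0]
    A=edges(rays(cam,z,c) if cam=="top" else W[c[:,1],c[:,0],:2],yaw)*1000
    A=A[np.isfinite(A[:,0])]
    y0,y1=np.percentile(A[:,1],[.5,99.5]);ym=(y0+y1)/2
    def line(lo,hi,sg):
        o=[]
        for b in np.arange(lo,hi,3):
            k=A[(A[:,1]-ym>=b)&(A[:,1]-ym<b+3)]
            if len(k): o.append((k[:,1].mean()-ym,(k[:,0]*sg).max()*sg))
        o=np.array(o); p=np.polyfit(*o.T,1)
        r=o[:,1]-np.polyval(p,o[:,0]);k=abs(r)<2;return np.polyfit(*o[k].T,1)
    sg=side
    return ym,y1-y0,line(-42,42,sg)
E
python3 - <<'E'
from h import *
np.set_printoptions(precision=3,suppress=True)
yaw=np.radians(26.6)
for cam in("top","side"):
    W=np.load(f"W{cam}.npy");im=np.load(f"I{cam}.npy")
    for col,sg in(("green",-1),("blue",1)):
        ym,L,p=seam(cam,col,im,W,yaw,sg);print(cam,col,"ymid",ym,"L",L,"slope deg",np.degrees(p[0]),"x",p[1])
s=get_state()
for yw,pos in((-18.8,(.4541,-.2975)),(26.6,(.57,-.02))):
    for f in(0,1):
        for z in(.1,.2,.3):
            q=ctrl.ik([*pos,z],Q(np.radians(yw),f));print(yw,f,z,q)
E
```

```text
top green ymid -271.7555943049985 L 188.7117536167843 slope deg 0.6616961349233061 x 499.88045204186653
top blue ymid -271.42388409466116 L 188.89875369361866 slope deg 0.5358186655468881 x 497.357777768033Traceback (most recent call last):
  File "<stdin>", line 7, in <module>
  File "h.py", line 44, in seam
    return ym,y1-y0,line(-42,42,sg)
                    ~~~~^^^^^^^^^^^
  File "h.py", line 42, in line
    r=o[:,1]-np.polyval(p,o[:,0]);k=abs(r)<2;return np.polyfit(*o[k].T,1)
                                                    ~~~~~~~~~~^^^^^^^^^^^
    raise TypeError("expected non-empty vector for x")
TypeError: expected non-empty vector for x
```

Run:
```python
from h import *
np.set_printoptions(precision=2,suppress=True)
yh=np.radians(26.2)
Y=np.array([-np.sin(yh),np.cos(yh)]);O=np.array([.5672,-.0192])
print("slots",O+.07*Y,O-.07*Y)
for n,yw,pos in(("st",-18.8,(.4541,-.2975)),("R",26.2,O-.07*Y),("L",26.2,O+.07*Y)):
    for f in(0,1):
        for z in(.08,.24):
            q=ctrl.ik([*pos,z],Q(np.radians(yw),f));print(n,f,z,q)
```

```text
slots [0.54 0.04] [ 0.6  -0.08]
st 0 0.08 [ 0.84  0.58 -0.47  1.91  0.38  0.74 -0.17]
st 0 0.24 [ 0.93  0.41 -0.58  1.7   0.24  1.11 -0.05]
st 1 0.08 [ 0.36  0.57  0.26  1.91 -0.22  0.69 -2.71]
st 1 0.24 [ 0.41  0.37  0.18  1.71 -0.08  1.07 -2.85]
R 0 0.08 [ 0.55  0.73 -0.77  1.74  0.62  0.93 -0.02]
R 0 0.24 [ 0.65  0.6  -0.96  1.54  0.5   1.27  0.08]
R 1 0.08 [ 0.1   0.62 -0.    1.75  0.    0.77 -2.59]
R 1 0.24 [ 0.19  0.46 -0.15  1.55  0.08  1.14 -2.66]
L 0 0.08 [ 0.36  0.64 -0.76  1.92  0.6   0.82 -0.27]
L 0 0.24 [ 0.51  0.5  -0.99  1.71  0.44  1.18 -0.14]
L 1 0.08 [-0.59  0.67  0.75  1.93 -0.63  0.8  -2.17]
L 1 0.24 [-0.73  0.51  0.95  1.73 -0.45  1.15 -2.33]
```

```bash
cat >> h.py <<'E'
YS=np.radians(-18.8);PS=np.array([.4541,-.2976])
YH=np.radians(26.2);OH=np.array([.5672,-.0192])
RH=np.array([[np.cos(YH),-np.sin(YH)],[np.sin(YH),np.cos(YH)]])
def st(tag=""):
    s=get_state();f=np.array(s["contact_force"])
    fh=RH.T@f[:2]
    ph=RH.T@(np.array(s["tcp_pos"])[:2]-OH)*1000
    print(tag,"t%.1f"%s["time"],"h-xy",ph.round(1),"z",round(s["tcp_pos"][2]*1000,1),"Fh",fh.round(1),"Fz",f[2].round(1),"T",np.round(s["wrist_torque"],2),"w",round(s["width"]*1000,1),"g",round(s["gripper_force"],0))
    return s
E
python3 - <<'E'
from h import *
ctrl.movep([*PS,.17],Q(YS)); st()
ctrl.movel([*PS,.079],max_speed=.12); st()
ctrl.close_gripper(80); st("closed")
ctrl.movel([*PS,.23],max_speed=.12); st("up")
im,W=cloud("side");cv2.imwrite("pics/g1.png",im[60:300,300:600].repeat(2,0).repeat(2,1))
E
```

```text
t2.4 h-xy [-225.8 -201.1] z 170.0 Fh [ 0.2 -0.3] Fz 0.0 T [-0.02  0.02  0.01] w 85.4 g 0.0
 t3.3 h-xy [-224.1 -200.3] z 79.6 Fh [-0.7 -0.1] Fz 0.4 T [-0.01  0.05 -0.05] w 85.2 g 0.0
closed t3.9 h-xy [-224.3 -200. ] z 79.4 Fh [-0.5  1.1] Fz 5.1 T [ 0.11  0.28 -0.04] w 21.2 g 79.0
up t5.3 h-xy [-224.7 -199.5] z 229.3 Fh [ 0.3 -0.1] Fz -2.6 T [-0.   -0.01 -0.03] w 21.5 g 78.0
```

View pics/g1.png

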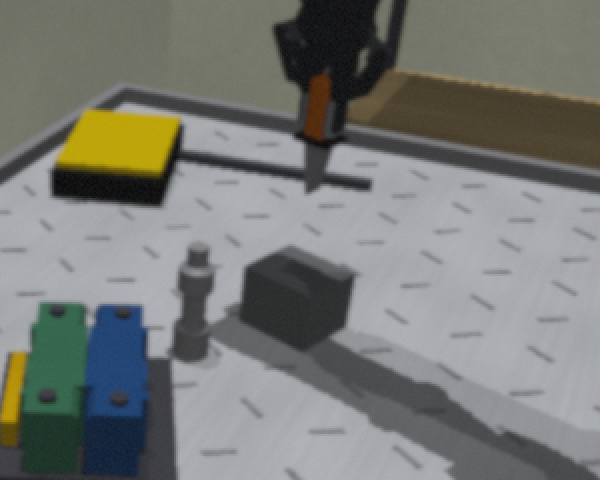

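```bash
cat >> h.py <<'E'
DT=65.4 # TCP above wedge tip, mm
def P(x,y,ztip): return [*(OH+RH@np.array([x,y])/1000),(ztip+DT)/1000]
def go(x,y,ztip,v=.1): ctrl.movel(P(x,y,ztip),max_speed=v)
def F():
    s=get_state();f=np.array(s["contact_force"]);ph=RH.T@(np.array(s["tcp_pos"])[:2]-OH)*1000
    return np.r_[RH.T@f[:2],f[2]],np.r_[ph,s["tcp_pos"][2]*1000-DT]
E
python3 - <<'E'
from h import *
np.set_printoptions(precision=1,suppress=True)
ctrl.movep(P(-.3,-70,150),Q(YH)); st("above")
go(-.3,-70,90,.15); ctrl.pause(.1); f0,p=F(); print("base",f0,p)
np.save("f0.npy",f0)
for z in(78,74,71,68,66):
    go(-.3,-70,z,.04);f,p=F();print(z,p,f-f0)
    if np.abs(f-f0).max()>6: break
else:
    for x in np.arange(.2,3,.5):
        go(x,-70,66,.04);f,p=F();print("x",x,p,f-f0)
        if f[0]-f0[0]<-4: break
print(get_state()["time"])
E
```

```text
above t6.4 h-xy [ -1.8 -71.9] z 215.1 Fh [-0.5  0.2] Fz -2.2 T [ 0.  0. -0.] w 21.0 g 78.0
base [ 0.4  0.2 -0.9] [  0.2 -70.6  91.3]
78 [ -0.4 -69.9  77.7] [ 0.5 -1.  -0.8]
74 [ -0.4 -69.9  73.7] [-1.3  1.  -0.8]
71 [ -0.5 -70.   70.8] [-0.4  0.  -1.5]
68 [ -0.4 -70.   67.8] [-1.  -0.9 -1. ]
66 [ -0.4 -70.   65.9] [-0.5  0.3 -1.9]
x 0.2 [  0.3 -70.   66.1] [-0.2 -0.4 -0. ]
x 0.7 [  0.8 -70.   66. ] [ 0.2 -0.8 -0.6]
x 1.2 [  1.1 -70.   66. ] [-1.4 -1.6 -0.3]
x 1.6999999999999997 [  1.3 -70.   65.9] [-2.6  0.2  0.5]
x 2.1999999999999997 [  1.4 -70.1  65.9] [-4.8  1.7  2.3]
9.7667
```

```bash
cat >> h.py <<'E'
XG=4.1
def th(z): return 3+19.7/56*(74-z)
def ztip(op,loss=1.): return 74-(op+7+loss-3)*56/19.7
def push(y,zs,v=.03,xg=XG):
    f0=np.load("f0.npy")
    for z in zs:
        go(xg-th(z)/2,y,z,v);f,p=F()
        # gap to cover side implied by pose: right edge of blade at -x
        print("z%.1f"%z,p.round(1),"F",(f-f0).round(1),"blade gap",round(xg-(p[0]-th(p[2])/2)-7,2),"t-7",round(th(p[2])-7,2))
        if np.abs(f-f0).max()>70: print("STOP");break
def opens(tag):
    """opening estimate from the top view along the seam (mm) at both ends"""
    im,W=cloud("top");o={}
    for col,sg in(("green",-1),("blue",1)):
        ym,L,p=seam("top",col,im,W,YH,sg);o[col]=p;y=ym
    d=o["green"]-o["blue"];print(tag,"seam gap L,R (mm, biased)",np.polyval(d,[70,-70]).round(1));return im
E
python3 - <<'E'
from h import *
push(-70,[64,61,58,55,53,51.5]);print(get_state()["time"])
E
```

```text
z64.0 [  0.8 -70.1  63.7] F [-2.5 -0.8 -0.5] blade gap -0.4 t-7 -0.38
z61.0 [  0.3 -70.   60.6] F [-2.9 -0.8 -1.7] blade gap 0.7 t-7 0.71
z58.0 [ -0.3 -70.   57.7] F [-2.5 -0.6 -2.5] blade gap 1.76 t-7 1.75
z55.0 [ -0.6 -70.   55. ] F [-2.8 -0.9  0.6] blade gap 2.52 t-7 2.67
z53.0 [ -0.9 -70.1  53.5] F [-2.4  0.4  6.6] blade gap 3.05 t-7 3.2
z51.5 [ -1.1 -70.2  52.2] F [-4.9 -0.   6.9] blade gap 3.5 t-7 3.66
11.2667
```

Run:
```python
from h import *
go(-1.5,-70,92,.15); ctrl.pause(.1)
go(-.5,70,92,.2); ctrl.pause(.1); f,p=F();np.save("f0.npy",f);print("base",f,p)
push(70,[76,70,66,63,60,57,54,52,50,48.5]);print(get_state()["time"])
im,d=vision.grab_frame("top");cv2.imwrite("pics/p1.png",cv2.resize(im[170:350,260:430],(680,600)[::1],interpolation=cv2.INTER_CUBIC))
```

```text
base [-0.72386423  0.74785904 -2.4910342 ] [-0.73087792 68.21663722 91.63372276]
z76.0 [ 3.  70.1 76. ] F [ 0.5 -1.1  0.8] blade gap -4.73 t-7 -4.69
z70.0 [ 1.  69.9 70.8] F [-3.  -0.6  1.8] blade gap -1.84 t-7 -2.87
z66.0 [ 0.1 69.8 65.2] F [-3.6 -1.1 -0.9] blade gap 0.05 t-7 -0.9
z63.0 [-0.4 69.9 62.3] F [-5.  -1.  -0.5] blade gap 1.03 t-7 0.13
z60.0 [-0.7 69.9 59.6] F [-4.7 -1.7  1.8] blade gap 1.85 t-7 1.05
z57.0 [-1.2 69.8 57.1] F [-6.2 -1.6  7.1] blade gap 2.74 t-7 1.95
z54.0 [-1.6 69.8 54.3] F [-6.3 -1.9  8.8] blade gap 3.72 t-7 2.93
z52.0 [-2.  69.8 52.5] F [-6.7 -2.1 11.1] blade gap 4.37 t-7 3.57
z50.0 [-2.3 69.8 50.5] F [-7.8 -0.8 11.3] blade gap 5.06 t-7 4.25
z48.5 [-2.6 69.8 49.1] F [-8.  -1.7 12.7] blade gap 5.54 t-7 4.75
15.8083
```

View pics/p1.png

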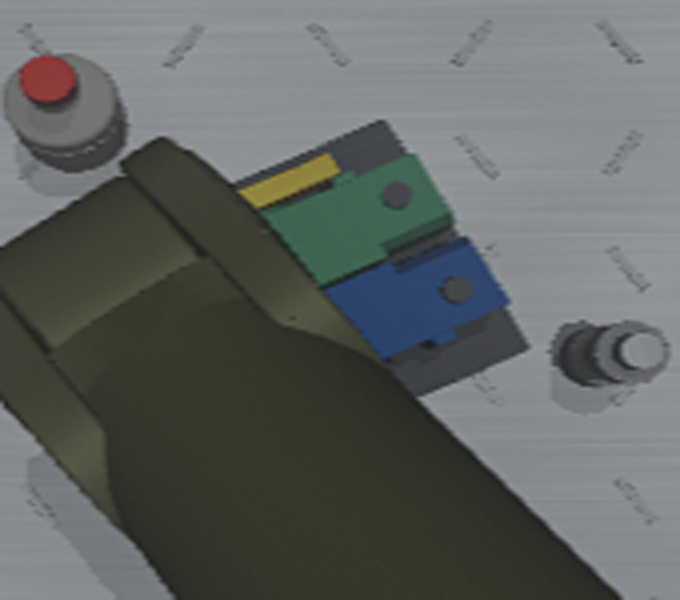

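```bash
cat >> h.py <<'E'
XL,XR=3.2,3.9
def switch(y0,y1,op):
    x=-op/2
    s=F()[1];go(s[0]-.3,y0,92,.18);go(x,y1,92,.2);ctrl.pause(.1);f,p=F();np.save("f0.npy",f);print("base",f.round(1),p.round(1))
    go(x,y1,70,.1)
E
python3 - <<'E'
from h import *
switch(70,-70,3)
push(-70,[60,56,54,52,50,48,46,44,42.5,41.2],xg=XR);print(get_state()["time"])
E
```

```text
base [-0.1 -0.4 -2.2] [ -1.  -67.9  92.2]
z60.0 [ -0.1 -70.   59.9] F [-0.4  0.3  0.5] blade gap 0.95 t-7 0.96
z56.0 [ -0.8 -70.   55.8] F [-0.4  0.5 -0.2] blade gap 2.45 t-7 2.4
z54.0 [ -1.1 -70.   53.9] F [0.  0.3 0.3] blade gap 3.05 t-7 3.07
z52.0 [ -1.3 -70.1  52.2] F [-0.3 -0.   2.4] blade gap 3.49 t-7 3.67
z50.0 [ -1.6 -70.1  50.4] F [-0.9  0.4  5.7] blade gap 4.11 t-7 4.3
z48.0 [ -1.9 -70.2  48.4] F [0.2 0.4 6.4] blade gap 4.8 t-7 5.01
z46.0 [ -2.2 -70.2  46.3] F [-0.9 -0.3  7.2] blade gap 5.47 t-7 5.73
z44.0 [ -2.6 -70.2  44.2] F [-0.7 -0.7  7.1] blade gap 6.26 t-7 6.48
z42.5 [ -2.9 -70.1  42.7] F [0.1 0.5 6.8] blade gap 6.81 t-7 7.02
z41.2 [ -3.1 -70.1  41.3] F [ 1.1 -0.6  7.5] blade gap 7.26 t-7 7.49
20.3333
```

Run:
```python
from h import *
switch(-70,70,4.5)
push(70,[54,52,50,48,46,44,42,40,38,36.5,35],xg=XL);print(get_state()["time"])
```

```text
base [-0.1 -0.1 -1.6] [-2.5 68.2 91.5]
z54.0 [-2.2 70.1 53.8] F [-1.7 -0.5 -0.7] blade gap 3.44 t-7 3.09
z52.0 [-2.5 70.  51.9] F [-0.4 -0.4 -0.9] blade gap 4.12 t-7 3.79
z50.0 [-2.8 69.9 49.9] F [-2.4 -0.   0.2] blade gap 4.71 t-7 4.48
z48.0 [-3.  69.9 48.2] F [-2.9  0.3  4.7] blade gap 5.21 t-7 5.06
z46.0 [-3.3 69.8 46.3] F [-3.8 -0.7  6.9] blade gap 5.87 t-7 5.73
z44.0 [-3.6 69.8 44.4] F [-3.5 -0.6  8.1] blade gap 6.53 t-7 6.4
z42.0 [-4.  69.8 42.4] F [-4.7 -1.1  9.2] blade gap 7.25 t-7 7.11
z40.0 [-4.3 69.8 40.5] F [-3.8 -0.4  8.4] blade gap 7.93 t-7 7.8
z38.0 [-4.7 69.8 38.5] F [-4.9 -0.8  8.3] blade gap 8.62 t-7 8.5
z36.5 [-4.9 69.8 37. ] F [-5.1  0.3  9.5] blade gap 9.13 t-7 9.01
z35.0 [-5.2 69.8 35.5] F [-4.6 -0.4  9.9] blade gap 9.7 t-7 9.54
25.2667
```

```bash
sed -i 's/^XL,XR=.*/XL,XR=2.9,3.9/' h.py
python3 - <<'E'
from h import *
switch(70,-70,6.5)
push(-70,[46,44,42,40,38,36,34,32,30,28.8,27.8],xg=XR);print(get_state()["time"])
switch(-70,70,9)
push(70,[40,37,35,33,31,29.5,28.3,27.3],xg=XL);print(get_state()["time"])
E
```

```text
base [ 0.3 -0.3 -2. ] [ -2.8 -67.9  92.1]
z46.0 [ -2.5 -70.   46.1] F [-0.9 -0.1  0. ] blade gap 5.82 t-7 5.82
z44.0 [ -2.9 -70.1  44. ] F [-0.2  0.4  0.2] blade gap 6.54 t-7 6.56
z42.0 [ -3.1 -70.1  42. ] F [ 0.8  0.3 -0.6] blade gap 7.12 t-7 7.26
z40.0 [ -3.3 -70.2  40.3] F [-1.  -0.1  5.1] blade gap 7.66 t-7 7.85
z38.0 [ -3.7 -70.2  38.3] F [-1.6  0.2  6.3] blade gap 8.33 t-7 8.55
z36.0 [ -4.  -70.2  36.2] F [-0.6 -0.3  6.1] blade gap 9.08 t-7 9.29
z34.0 [ -4.4 -70.1  34.1] F [ 0.7 -0.5  5.3] blade gap 9.84 t-7 10.02
z32.0 [ -4.8 -70.1  32.1] F [ 0.  -0.5  6.2] blade gap 10.57 t-7 10.75
z30.0 [ -5.1 -70.   30.1] F [ 0.5 -0.4  4.4] blade gap 11.27 t-7 11.46
z28.8 [ -5.3 -70.   28.9] F [ 0.1 -0.3  6.1] blade gap 11.68 t-7 11.87
z27.8 [ -5.5 -70.   27.9] F [0.1 0.1 6.9] blade gap 12.02 t-7 12.22
30.5
base [-0.6 -1.6 -1.7] [-4.8 68.2 91.6]
z40.0 [-4.7 70.  40.1] F [0.4 2.2 0.1] blade gap 8.06 t-7 7.93
z37.0 [-5.2 69.9 36.9] F [-0.5  2.  -1.2] blade gap 9.14 t-7 9.06
z35.0 [-5.4 69.9 35.1] F [-1.2  1.4  3.2] blade gap 9.65 t-7 9.68
z33.0 [-5.7 69.9 33.3] F [-1.4  1.3  5.6] blade gap 10.26 t-7 10.32
z31.0 [-6.1 69.9 31.3] F [-1.6  1.6  6.3] blade gap 10.96 t-7 11.02
z29.5 [-6.3 69.9 29.8] F [-2.3  1.1  8.4] blade gap 11.48 t-7 11.54
z28.3 [-6.5 69.9 28.6] F [-2.3  1.4  8. ] blade gap 11.92 t-7 11.95
z27.3 [-6.6 69.9 27.7] F [-3.   1.7  7.3] blade gap 12.18 t-7 12.28
35.225
```

Run:
```python
from h import *
s=F()[1];go(s[0]-.3,70,150,.18)
ctrl.movep([*PS,.23],Q(YS)); ctrl.pause(.1); st("above stand")
im,W=cloud("top")
cv2.imwrite("pics/e1.png",cv2.resize(im[170:380,210:510],(800,560),interpolation=cv2.INTER_CUBIC))
m=mask("top",im,W,"green",(.068,.092));b=mask("top",im,W,"blue",(.068,.092))
b&=(W[...,0]>.4)&(abs(W[...,1])<.2)
A={}
for n,mm in(("g",m),("b",b)):
    v,u=np.nonzero(mm);A[n]=(rays("top",.08,np.c_[u,v])-OH)@RH*1000
for y in range(-45,46,15):
    g=A["g"][abs(A["g"][:,1]-y)<6];k=A["b"][abs(A["b"][:,1]-y)<6]
    print(y,"gap",round(np.percentile(g[:,0],2)-np.percentile(k[:,0],98)-2.1,1) if len(g) and len(k) else None)
```

```text
above stand t37.5 h-xy [-222.6 -198.7] z 230.1 Fh [-0.4  0.1] Fz -1.9 T [-0.02 -0.01  0.04] w 21.0 g 80.0
-45 gap 12.7
-30 gap 11.8
-15 gap 11.8
0 gap 11.9
15 gap 11.8
30 gap 11.6
45 gap 10.9
```

View pics/e1.png

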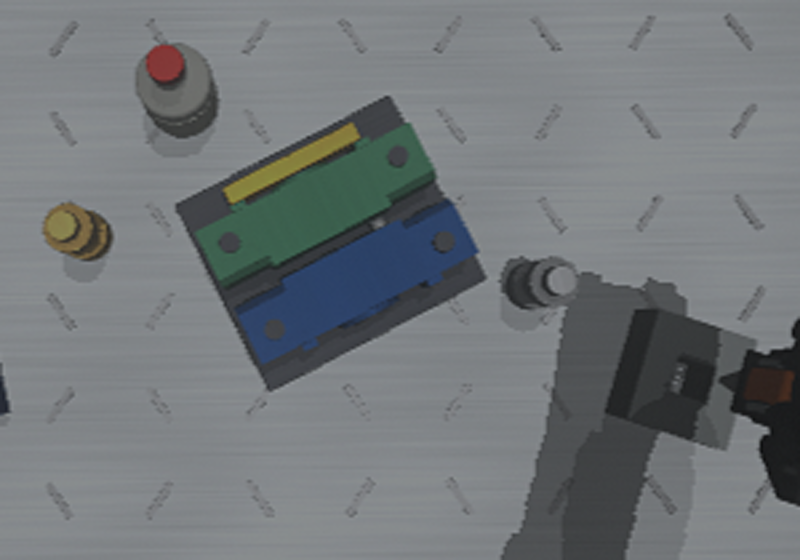

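Run:
```python
from h import *
ctrl.movel([*PS,.145],frame=Q(YS),max_speed=.12);ctrl.pause(.1);st("aligned")
f0=np.array(get_state()["contact_force"])
for z in(.11,.095,.087,.083,.081,.0795,.0785):
    ctrl.movel([*PS,z],max_speed=.05);st(z)
    f=np.array(get_state()["contact_force"])-f0
    if abs(f[:2]).max()>12 or f[2]>15: print("contact");break
```

```text
aligned t38.5 h-xy [-224.  -200.3] z 145.9 Fh [ 0.5 -0.1] Fz -1.6 T [ 0.02 -0.03 -0.04] w 21.1 g 80.0
0.11 t39.3 h-xy [-224.2 -199.9] z 110.1 Fh [-0.1 -0.2] Fz -1.1 T [ 0.01 -0.04 -0.03] w 20.9 g 80.0
0.095 t39.8 h-xy [-224.5 -199.6] z 94.6 Fh [0.1 0.1] Fz -1.8 T [0.01 0.01 0.03] w 21.4 g 80.0
0.087 t40.1 h-xy [-224.6 -199.7] z 86.6 Fh [ 0.1 -0.3] Fz -2.7 T [ 0.   -0.03 -0.  ] w 21.1 g 80.0
0.083 t40.3 h-xy [-224.5 -199.8] z 82.8 Fh [-0.7 -1. ] Fz -1.8 T [ 0.01 -0.01  0.03] w 20.8 g 80.0
0.081 t40.6 h-xy [-224.4 -199.8] z 80.9 Fh [-0.3  0.1] Fz -1.8 T [ 0.04 -0.05  0.03] w 21.0 g 80.0
0.0795 t40.8 h-xy [-224.4 -199.9] z 79.5 Fh [ 0.3 -0.7] Fz -1.5 T [-0.01 -0.    0.01] w 21.0 g 80.0
0.0785 t41.1 h-xy [-224.4 -199.9] z 79.4 Fh [-2.2  2.2] Fz 7.2 T [0.29 0.64 0.03] w 21.6 g 81.0
```

Run:
```python
from h import *
ctrl.ungrasp();st("open")
ctrl.movel([*PS,.25],max_speed=.15)
ctrl.movep([.30,-.50,.28],Q(YS));ctrl.pause(.3);st("away")
im,W=cloud("top");a,_=vision.grab_frame("side")
m=mask("top",im,W,"orange",(.12,.16))&(W[...,1]<-.2)&(W[...,1]>-.4);v,u=np.nonzero(m)
print(m.sum(),np.nanmedian(W[m],axis=0).round(4),cv2.minAreaRect(rays("top",.136,np.c_[u,v]).astype(np.float32)*1000))
cv2.imwrite("pics/f1.png",np.hstack([cv2.resize(im[270:360,400:500],(400,360)),cv2.resize(a[140:240,400:500],(360,360))]))
```

```text
open t41.7 h-xy [-224.4 -199.9] z 78.4 Fh [-0.2 -0.7] Fz 0.4 T [ 0.01 -0.06  0.02] w 85.6 g 0.0
away t44.3 h-xy [-450.8 -313.1] z 280.1 Fh [-0.8 -0. ] Fz -0.1 T [-0.01 -0.01 -0.02] w 85.2 g 0.0
160 [ 0.4544 -0.2973  0.1364] ((453.7735900878906, -297.2742614746094), (28.752721786499023, 20.23058319091797), 70.92847442626953)
```

View pics/f1.png

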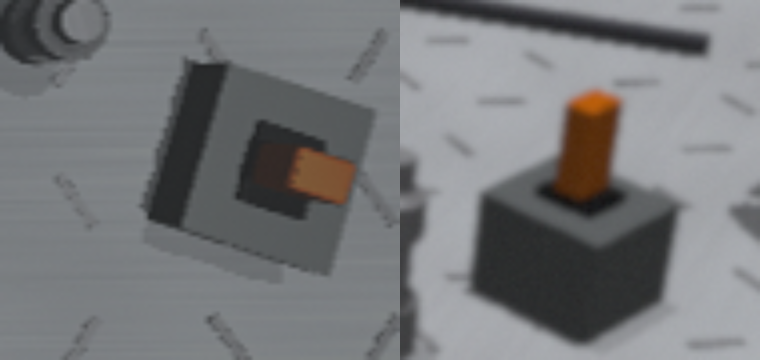

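The wedge stands upright and fully home in the stand (top crop, handle at about (325,175)). Its handle top is at z = 136 mm, the same as at the start.

```bash
python3 -c "
from h import *
print(ticket.close_job())"
```

```text
the job is handed in; nothing more can be done
None
```

The job is handed in: both cover ends stand about 11–12 mm open and within about 1–2 mm of each other by my measurements, the wedge is back upright and fully home in the stand and released, and the arm touched none of the bystanders, at about 44 s of the 72 s allowed.

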